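Loosen the left-hand knob of the strap burnisher

TASK

The wooden burnishing wheel on this leather-goods stall has to be changed. Its clamping knob, the one with an engraved line, has a left-hand thread: loosen it by turning it clockwise (seen from above) until the engraved line on the knob points at the engraved line on the steel washer below it, then let go and leave it standing there. Leave the plain, unmarked knob of the sanding machine next to it as it is.

Things in the scene. Friction and masses are not known exactly. Their poses are not given: they have to be found in the camera images.
- burnisher_knob (a joint): Angle of the marked knob, rad: 0 is fully tight at its stop, growing as it turns CLOCKWISE seen from above, which loosens this left-hand thread. At 1.2 its engraved line points exactly at the washer's; it can turn on to 2.6. Starts between 0 and 0.5. Takes about 0.15 N m to turn, stays where left, does not rise.
- marked_grip (a point): Grip point on the marked knob, on its vertical turning axis, 125 mm above the table; turns with the knob. An aluminium bar 64 mm long (x axis), 16 mm wide (y) and 30 mm tall (103 to 133 mm above the table) on a neck 22 mm across; z up. A dark engraved line 5 mm wide runs along its top from the centre to the +x end and down that end.
- rim_line (a point): Middle of the dark engraved radial line (14 x 5 mm) on the steel washer (96 mm across, top 89 mm above the table) under the marked knob, 40 mm from its axis: the knob's engraved end must point this way. Washer and pale wooden wheel (130 mm across) stand on the burnisher, a grey housing 120 x 120 x 50 mm fixed to the table.
- plain_knob_end (a point): One end of the other knob's bar, 32 mm from that knob's vertical axis, 125 mm above the table; x points outward along the bar. A bar of the same size and height but with no engraved line, on the sanding machine: a like grey housing with a smaller reddish-brown wheel, 100 mm across. To be left alone.
Things that resemble listed ones, but are neither listed nor needed, are in the scene too. Leave any red look-alike of the part that bears burnisher_knob alone.

How it is judged:
By the outcome, as a careful person would: the job done as asked, in the order asked, and still so for the second after the job is handed in, with the robot touching nothing.
It also fails if it takes over 32 s, if anything falls off the work surface, if the arm or the gripper's body presses on something with over 40 N, if the wrist force passes 120 N, or if a joint passes its speed limit or range.

ROBOT

A 6-joint arm with a two-finger parallel gripper is mounted at the origin on the work surface. World frame = base frame: x ahead of the robot, y to its left, z up, the work surface at z = 0. Lengths are in m, angles in rad, forces in N, time in s.
With the tool pointing down it reaches from about 0.425 to 0.925 m from the base axis. Payload 12.5 kg.
Tool frame: the origin (TCP) lies on the centre line of the jaws, within the pads' length; the fingertips stand 14 mm ahead of it and the grasp point (between the pads) lies 5 mm behind it; z points along the fingers, y is the direction in which the jaws open and shut (so a half turn about z gives the same grasp; the last joint's range is limited). The gripper opens to 85 mm and grips with 20 to 120 N. Pads are 22 mm wide; open, the fingers measure 114 mm over their backs; the gripper's body (76 mm by 85 mm) begins 54 mm behind the grasp point. The pads swing forward as they close: fully open they stand 13 mm farther back than shut.
Start: joints at [-1.315, 0.491, 1.559, -0, 1.092, -0.106], TCP at [0.221, -0.585, 0.245] pointing down, gripper open.
Joint ranges: [-3.1, 3.1], [-0.84, 2.19], [0.05, 2.79], [-1.13, 4.28], [0.06, 2.93], [-2.69, 2.69]. Speed limits (rad/s): [2.22, 2.22, 2.79, 3.14, 3.14, 3.14].

INTERFACE

Orientations are given as a unit quaternion [w, x, y, z].
In Python, from workcell import arm, capture gives the robot as it stands.
- The arm moves only by the shell command python3 -m creep 'ROWS' [FORCE]. ROWS is text: rows parted by semicolons, each of 5 numbers parted by spaces: the finger opening in mm, from 0 to 85.4, then the shift along the tool's x, y, z in mm, then the turn about the tool's z in degrees. A call has 1 to 10 rows; each row shifts and turns the pose as measured when the row begins, along the tool's axes as they then stand; what a row does not reach is not made up. A row lasts 1/10 s, in which the tool goes at most 50 mm and 8.59 degrees, less where a joint would pass 70% of its speed; a pose out of reach is approached as far as the arm can. A call is refused whole if a number of a shift passes 50 or a number of a turn 8.59, either way. A call with a gripper value outside its range is refused whole. The fingers move at their own pace and stop on an object; FORCE is the grip in N (left out, the last holds). Time passes only in rows, so rows that do not move let the fingers close. It gives the time, the measured TCP pose, the force and the opening at its end, in the units of the state.
- arm.read_state(): the state, without advancing time (a new reading comes with each control period).
- capture(name): name is "scene" or "top" or "wrist"; returns a dict with "frame" (384x512x3 uint8, red, green, blue), "camera_matrix" (3x3 intrinsics, pixels), "rvec" (rotation vector, rad) and "tvec" (3), from world to camera coordinates, as OpenCV has them; the wrist camera has in their place "T_tool_cam" (4x4, takes a point from camera to tool coordinates, whose origin is the TCP and whose axes are the flange's). Camera axes: x right, y down, z forward; pixel columns grow to the right and rows downward; lengths in m; the calibration is good to about 2 mm. A picture is of the moment at which its call begins: read the wrist's pose just before it. There is no depth.
- arm.hand_in(): hands the job in, once; it reports no verdict.
The state is a dict: "time": time; "q": joint angles; "joint_velocities": joint speeds; "joint_torque": joint torques, N m; "eef_pos": TCP position; "eef_rot": TCP orientation; "force": force on the tool from outside, world axes, zero at the start; "wrist_torque": the same for the moment, N m; "opening": opening from 0.0 (shut) to 1.0 (fully open).
Only numpy, scipy, OpenCV 4.12 (cv2) and the standard library are available. Lean on these libraries where they do the work, as an engineer would, in place of code of your own. Each camera call takes 0.05 s, during which the arm holds its last target. There are 200 camera calls.

## Working session

There is one attempt and no reset: what is moved stays moved. The work goes in short steps, Python scripts to look and compute and a shell command to move; the robot and the scene stay as the last step left them, time stands still between calls to the robot, and variables do not carry over. Pictures are saved under pics/ and viewed, about 8 in all and at most 12, crops included, and the job is handed in when it is done.

```bash
mkdir -p pics; ls; cat > h.py <<'E'
import numpy as np, cv2
from workcell import arm, capture
from scipy.spatial.transform import Rotation as R
def grab(n,tag):
    s=arm.read_state(); c=capture(n); c['s']=s
    K=np.array(c['camera_matrix'],float)
    if n=='wrist':
        q=s['eef_rot']; T=np.eye(4); T[:3,:3]=R.from_quat([q[1],q[2],q[3],q[0]]).as_matrix(); T[:3,3]=s['eef_pos']
        W=T@np.array(c['T_tool_cam'])
    else:
        W=np.eye(4); r=cv2.Rodrigues(np.array(c['rvec'],float))[0]; W[:3,:3]=r.T; W[:3,3]=-r.T@np.array(c['tvec'],float).ravel()
    np.savez(f'pics/{tag}.npz',f=c['frame'],K=K,W=W)
    cv2.imwrite(f'pics/{tag}.png',c['frame'][:,:,::-1]); return c['frame'],K,W
def load(tag):
    d=np.load(f'pics/{tag}.npz'); return d['f'],d['K'],d['W']
def ray(K,W,u,v):
    d=W[:3,:3]@np.linalg.inv(K)@np.array([u,v,1.]); return W[:3,3],d/np.linalg.norm(d)
def plane(K,W,u,v,z):
    o,d=ray(K,W,u,v); return o+d*(z-o[2])/d[2]
def proj(K,W,p):
    q=K@(W[:3,:3].T@(np.array(p)-W[:3,3])); return q[:2]/q[2]
def tri(r1,r2):
    (o1,d1),(o2,d2)=r1,r2; A=np.stack([d1,-d2],1); t=np.linalg.lstsq(A,o2-o1,rcond=None)[0]
    a,b=o1+d1*t[0],o2+d2*t[1]; return (a+b)/2,np.linalg.norm(a-b)
E
python3 - <<'E'
from h import *
a=grab('top','top0')[0]; b=grab('scene','scene0')[0]
cv2.imwrite('pics/both.png',cv2.resize(np.vstack([a,b]),(0,0),fx=.78,fy=.78)[:,:,::-1])
print(arm.read_state())
E
```

```text
pics
{'time': 0.1, 'q': array([-1.31458727e+00,  4.91500498e-01,  1.55940029e+00, -2.75816077e-05,
        1.09170096e+00, -1.05585779e-01]), 'joint_velocities': array([-0.0006994 , -0.00223906, -0.00221048, -0.00099465, -0.00112411,
       -0.00135643]), 'joint_torque': array([ 4.02826496e-03, -6.19449806e+01, -2.62023425e+01, -5.43695683e-05,
        2.91171709e-03, -2.43790771e-05]), 'eef_pos': array([ 0.22119631, -0.58434477,  0.24478135]), 'eef_rot': array([-5.02199728e-04,  9.83681362e-01,  1.79918655e-01, -5.01628515e-05]), 'force': array([-0.07121368,  0.66928817,  1.34863936]), 'wrist_torque': array([ 4.84313983e-03, -5.01290777e-05, -3.06829459e-02]), 'opening': 0.9979806259724168}
```

View pics/both.png

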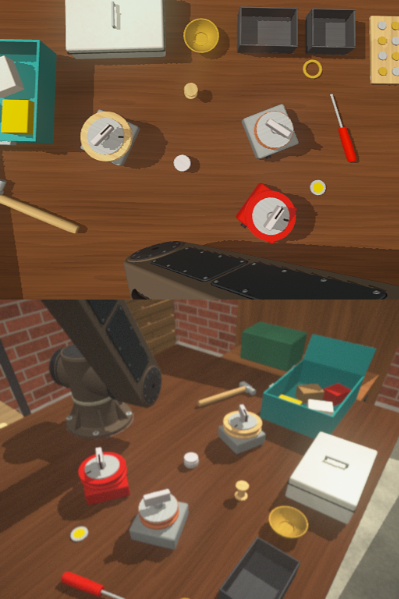

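Candidates (in 0.78-scaled top view): the pale wheel on a grey housing at (105,135), the reddish wheel on grey at (275,130), and the red look-alike at (272,215). The first fits: pale wood, grey housing, and what looks like a dark line on the bar. I'll confirm with one crop.

```bash
python3 - <<'E'
from h import *
f,K,W=load('top0'); g,K2,W2=load('scene0')
c=cv2.resize(f[125:221,85:195],(0,0),fx=5,fy=5,interpolation=cv2.INTER_CUBIC)
d=cv2.resize(g[125:205,270:350],(0,0),fx=3,fy=3,interpolation=cv2.INTER_CUBIC)
o=np.zeros((480,790,3),np.uint8); o[:,:550]=c; o[:240,550:]=d
cv2.imwrite('pics/crop1.png',o[:,:,::-1])
print(plane(K,W,136,172,.13), W[:3,3],W2[:3,3])
E
```

```text
[0.50821224 0.19701822 0.13      ] [ 0.43542486 -0.01307203  0.97675204] [ 0.925747   -0.57150146  0.70642371]
```

View pics/crop1.png

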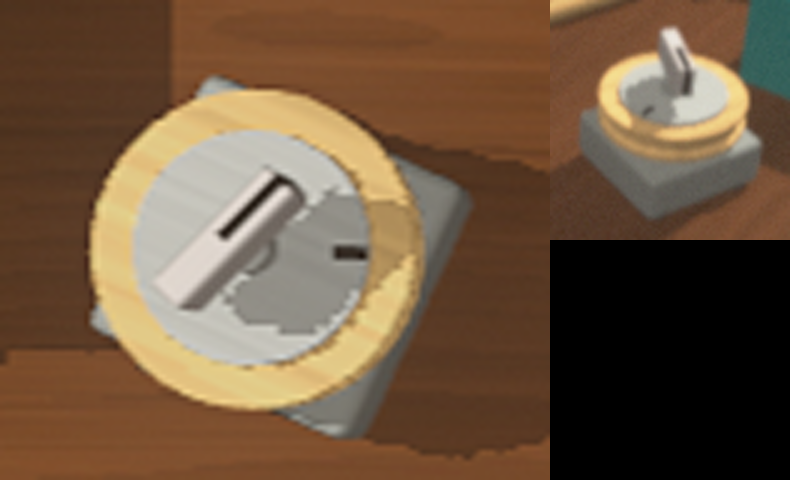

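Confirmed: engraved bar on the pale wheel (line end at crop (275,180), about (140,161) in full pixels), washer line at crop (350,253), about (155,176). Now measuring from the two fixed views and working out the approach.

```bash
python3 - <<'E'
from h import *
f,K,W=load('top0'); g,K2,W2=load('scene0')
P=lambda x,y:(85+x/5-.4,125+y/5-.4)
e1=P(281,176); e2=P(172,292); rim=P(350,253)
S=lambda x,y:(270+(x-550)/3-.33,125+y/3-.33)
# scene: far top end centre and near (engraved) top end centre
s2=S(671,32); s1=S(687,66)
for t,s in((e1,s1),(e2,s2)): print('tri',tri(ray(K,W,*t),ray(K2,W2,*s)))
a=plane(K,W,*e1,.133);b=plane(K,W,*e2,.133);r=plane(K,W,*rim,.089)
c=(a+b)/2; an=lambda d:np.degrees(np.arctan2(d[1],d[0]))
w=plane(K,W,*P(250,247),.089)
print('ends',a,b,'c',c,'washer c',w,'len',np.linalg.norm(a-b))
print('bar',an(a-b),'rim',an(r-w),an(r-c),'|r-w|',np.linalg.norm(r-w))
c2=capture('wrist'); print(np.round(c2['T_tool_cam'],3),c2['camera_matrix'][0])
E
```

```text
tri (array([0.53093613, 0.18658702, 0.13719004]), np.float64(0.0005645357217941922))
tri (array([0.48758854, 0.22942849, 0.13161262]), np.float64(0.0030276066796472495))
ends [0.53164233 0.18776299 0.133     ] [0.48629637 0.22806023 0.133     ] c [0.50896935 0.20791161 0.133     ] washer c [0.50763967 0.20988715 0.089     ] len 0.06066402123787215
bar -41.62628156180768 rim -92.55588510836891 -94.66877182914152 |r-w| 0.040307262134246236
[[-0.    -0.957 -0.29   0.073]
 [ 1.    -0.     0.     0.001]
 [-0.    -0.29   0.957 -0.127]
 [ 0.     0.     0.     1.   ]] [313.10026353   0.         255.35231381]
```

Axis is at about (0.508, 0.209). The bar points to -41.6° and the washer line lies at about -92.6°, so roughly 51° clockwise remains. Bar top triangulates to about 0.134 m. To stay within the last joint's range, tool x should be at yaw 138° for the grasp. Tool x is currently tangential, so I'll swing around the base.

```bash
python3 -m creep '85.4 50 0 0 -6;85.4 50 0 0 -6;85.4 50 0 0 -6;85.4 50 0 0 -6;85.4 50 0 0 -6;85.4 50 0 0 -6;85.4 50 0 0 -6;85.4 50 0 0 -6' 
cat > go.py <<'E'
import sys
from h import *
# remaining move in tool axes to TCP target (x y z) and tool-x yaw (deg)
s=arm.read_state(); q=s['eef_rot']; M=R.from_quat([q[1],q[2],q[3],q[0]]).as_matrix()
t=np.array([float(v) for v in sys.argv[1:4]]); yaw=np.degrees(np.arctan2(M[1,0],M[0,0]))
print('t',round(s['time'],2),'pos',s['eef_pos'].round(4),'yaw',yaw.round(2),'tilt',M[:,2].round(3),'q',s['q'].round(2),'F',s['force'].round(1),'op',round(s['opening'],3))
print('shift mm (tool)',(1000*M.T@(t-s['eef_pos'])).round(1),'turn',round(-(float(sys.argv[4])-yaw),2))
E
python3 go.py .508 .209 .245 138.4
```

```text
time: 0.95
eef_pos: [0.5094, -0.3264, 0.2419]
eef_rot: [-0.002, 0.819, 0.573, -0.0]
force: [0.9, -1.2, -0.1]
opening: 1.003
t 0.95 pos [ 0.5094 -0.3264  0.2419] yaw 69.96 tilt [-0.002  0.002 -1.   ] q [-0.68  0.47  1.61  0.    1.07 -0.33] F [ 0.9 -1.2 -0.1] op 1.003
shift mm (tool) [ 502.5 -184.9   -1.8] turn -68.44
```

```bash
python3 -m creep '85.4 47 -17 0 -6;85.4 48 -12 0 -6;85.4 49 -7 0 -6;85.4 49 -3 0 -6;85.4 49 3 0 -6;85.4 49 8 0 -6;85.4 48 13 0 -6;85.4 46 18 0 -6;85.4 43 22 0 -6;85.4 40 26 0 -6' 
python3 go.py .508 .209 .245 138.4
```

```text
time: 1.95
eef_pos: [0.493, 0.1732, 0.2419]
eef_rot: [-0.002, 0.402, 0.915, 0.001]
force: [0.4, -0.0, 0.2]
opening: 0.998
t 1.95 pos [0.493  0.1732 0.2419] yaw 132.54 tilt [-0.003  0.003 -1.   ] q [ 0.21  0.35  1.81  0.    0.98 -0.54] F [ 0.4 -0.   0.2] op 0.998
shift mm (tool) [16.3 35.3 -3. ] turn -5.86
```

```bash
python3 -m creep '85.4 16 35 -3 -6;85.4 0 0 0 0;85.4 0 0 0 0' 
python3 go.py .508 .209 .245 138.4
python3 - <<'E'
from h import *
a=grab('wrist','w0')[0]
cv2.imwrite('pics/w0v.png',cv2.resize(a,(0,0),fx=1.5,fy=1.5,interpolation=cv2.INTER_CUBIC)[:,:,::-1])
E
```

```text
time: 2.25
eef_pos: [0.5065, 0.2157, 0.2445]
eef_rot: [-0.002, 0.347, 0.938, 0.001]
force: [-0.1, -1.3, 0.1]
opening: 1.002
t 2.25 pos [0.5065 0.2157 0.2445] yaw 139.38 tilt [-0.004  0.004 -1.   ] q [ 0.28  0.39  1.74  0.01  1.01 -0.58] F [-0.1 -1.3  0.1] op 1.002
shift mm (tool) [-5.5 -4.1 -0.5] turn 0.98
```

View pics/w0v.png

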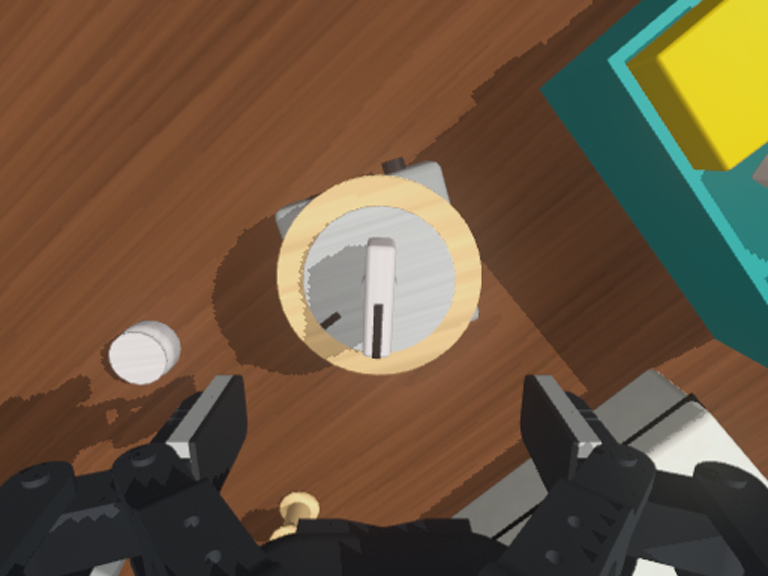

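Wrist view (1.5x): bar top from (380,247) to (377,357), engraved end toward the bottom, and washer line at (330,321). Fingers flank the bar. The teal box and white box are clear of the fingers. Measuring precisely now.

```bash
cat > meas.py <<'E'
import sys
from h import *
def comps(f,x0,y0,x1,y1,thr=75,amin=15):
    g=f[y0:y1,x0:x1].max(2); n,l,s,c=cv2.connectedComponentsWithStats((g<thr).astype(np.uint8))
    out=[]
    for i in range(1,n):
        if s[i,4]>=amin:
            pts=np.argwhere(l==i)[:,::-1]+[x0,y0]; out.append((s[i,4],pts.mean(0),pts))
    return out
an=lambda d:np.degrees(np.arctan2(d[1],d[0]))
E
python3 - <<'E'
from meas import *
f,K,W=load('w0')
for a,c,p in comps(f,205,160,300,240): print(a,c.round(1),p.min(0),p.max(0))
# bar top: bright low-saturation, brighter than washer
hsv=cv2.cvtColor(f,cv2.COLOR_RGB2HSV)
print('V/S row samples',f[185,236:270].tolist()[::3], f[215,225:275].tolist()[::4])
E
```

```text
152 [250.8 221.1] [248 204] [253 238]
56 [220.  213.4] [214 209] [226 218]
V/S row samples [[150, 151, 148], [150, 149, 147], [118, 116, 113], [192, 187, 185], [225, 218, 217], [226, 220, 218], [227, 222, 220], [227, 221, 220], [227, 221, 219], [168, 167, 164], [202, 202, 199], [200, 200, 198]] [[152, 151, 149], [150, 150, 148], [148, 147, 144], [148, 148, 145], [147, 145, 143], [217, 211, 209], [68, 60, 55], [69, 61, 56], [229, 222, 221], [191, 187, 186], [202, 203, 201], [203, 204, 202], [204, 204, 202]]
```

```bash
cat >> meas.py <<'E'
def measure(tag,box):
    """bar top rect at z=.133, washer line at z=.089; returns world bar centre, bar dir, rim pt"""
    f,K,W=load(tag); x0,y0,x1,y1=box
    cs=sorted(comps(f,*box),key=lambda t:-t[0]); line,rim=cs[0],cs[1]
    g=f[y0:y1,x0:x1].astype(int); m=((g[...,0]>208)&(g[...,0]-g[...,1]>=4)&(g[...,0]-g[...,2]<22)).astype(np.uint8)
    for x,y in line[2]: m[y-y0,x-x0]=1
    n,l,s,_=cv2.connectedComponentsWithStats(cv2.morphologyEx(m,cv2.MORPH_CLOSE,np.ones((3,3),np.uint8)))
    i=1+np.argmax(s[1:,4]); p=np.argwhere(l==i)[:,::-1]+[x0,y0]
    w=np.array([plane(K,W,*q,.133)[:2] for q in p],np.float32)*1000
    (c,sz,_)=cv2.minAreaRect(w); wc=w-w.mean(0); ax=np.linalg.svd(wc,full_matrices=False)[2][0]
    L=plane(K,W,*line[1],.133)[:2]*1000; ax=ax*np.sign(ax@(L-c)); r=plane(K,W,*rim[1],.089)[:2]*1000
    rp=np.array([plane(K,W,*q,.089)[:2] for q in rim[2]]); rax=np.linalg.svd(rp-rp.mean(0),full_matrices=False)[2][0]; rax*=np.sign(rax@(r-c))
    print('bar c',np.round(c,1),'size',np.round(sz,1),'px',p.mean(0).round(1),'bar ang',an(ax).round(2),'line-from-c ang',an(L-c).round(2))
    print('rim',r.round(1),'r',np.linalg.norm(r-c).round(1),'rim ang (from c)',an(r-c).round(2),'rim long axis',an(rax).round(2),'remaining cw',(an(ax)-an(r-c)).round(2))
    return line,rim
E
python3 - <<'E'
from meas import *
measure('w0',(205,155,300,243))
E
```

```text
bar c [507.4 210.8] size [12.9 61.9] px [253.1 200.4] bar ang -43.29 line-from-c ang -47.41
rim [505.4 170.2] r 40.7 rim ang (from c) -92.78 rim long axis -93.67 remaining cw 49.49
```

```bash
python3 go.py .5075 .2100 .185 136.7; python3 -m creep '85.4 -4 -4 30 2.7;85.4 0 0 30 0;85.4 0 0 0 0;85.4 0 0 0 0' ; python3 go.py .5075 .2100 .117 136.7
python3 - <<'E'
from meas import *
a,K,W=grab('wrist','w1')
cv2.imwrite('pics/w1v.png',cv2.resize(a[120:384,150:370],(0,0),fx=2,fy=2,interpolation=cv2.INTER_CUBIC)[:,:,::-1])
E
```

```text
t 2.3 pos [0.5067 0.2153 0.2447] yaw 139.34 tilt [-0.004  0.004 -1.   ] q [ 0.28  0.39  1.74  0.01  1.01 -0.58] F [-0.2 -0.5 -0. ] op 0.999
shift mm (tool) [-4.4 -3.5 59.6] turn 2.64
time: 2.7
eef_pos: [0.5074, 0.2062, 0.1846]
eef_rot: [-0.002, 0.374, 0.928, 0.001]
force: [-0.1, -0.5, 0.7]
opening: 0.998
t 2.7 pos [0.5074 0.2062 0.1846] yaw 136.12 tilt [-0.002  0.004 -1.   ] q [ 0.26  0.45  1.82  0.01  0.87 -0.55] F [-0.1 -0.5  0.7] op 0.998
shift mm (tool) [ 2.3  2.8 67.6] turn -0.58
```

View pics/w1v.png

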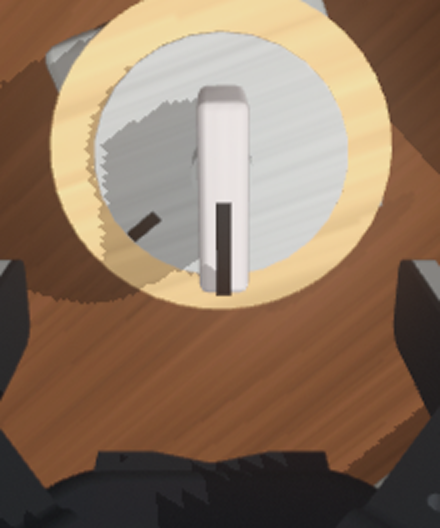

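Crop: bar top spans (222,102) to (224,292), line from (224,203) to (224,295), and washer line at (144,226).

```bash
python3 - <<'E'
from meas import *
L1,r1=measure('w1',(205,155,285,272)); L0,r0=measure('w0',(205,155,300,243))
f0,K,W0=load('w0'); f1,_,W1=load('w1')
print(L1[2].min(0),L1[2].max(0))
t=lambda a,b:[x.round(4) for x in tri(ray(K,W0,*a),ray(K,W1,*b))]
print('line mid',t(L0[1],L1[1]),'rim',t(r0[1],r1[1]))
for tag,L,W in(('w0',L0,W0),('w1',L1,W1)):
    w=np.array([plane(K,W,*q,.133)[:2] for q in L[2]]); ax=np.linalg.svd(w-w.mean(0),full_matrices=False)[2][0]; m=w.mean(0)
    ax*=-np.sign(ax[1]); s=(w-m)@ax
    print(tag,'line ang',an(ax),'inner end (axis) ',(m+ax*s.min()).round(4),'len',np.ptp(s))
E
```

```text
bar c [507.1 210.9] size [12.9 61.6] px [262.9 216.3] bar ang -42.1 line-from-c ang -46.5
rim [505.3 170.1] r 40.9 rim ang (from c) -92.41 rim long axis -93.73 remaining cw 50.31
bar c [507.4 210.8] size [12.9 61.9] px [253.1 200.4] bar ang -43.29 line-from-c ang -47.41
rim [505.4 170.2] r 40.7 rim ang (from c) -92.78 rim long axis -93.67 remaining cw 49.49
[258 223] [264 266]
line mid [array([0.521 , 0.1967, 0.1233]), np.float64(0.0003)] rim [array([0.5053, 0.1703, 0.0896]), np.float64(0.0001)]
w0 line ang -43.31488595659548 inner end (axis)  [0.5074 0.2093] len 0.02986868552631601
w1 line ang -42.413486781955335 inner end (axis)  [0.5072 0.2093] len 0.029598798332621145
```

Heights agree (washer line 0.0896, bar top ~0.134). Axis is (0.5073, 0.2096), bar at -42.6°, washer line at -92.9°, so about 50° remains. Descending and gripping.

```bash
python3 go.py .5073 .2096 .117 137.4; python3 -m creep '85.4 2 2 25 -1;85.4 0 0 20 0;85.4 0 0 12 0;85.4 0 0 0 0' ; python3 go.py .5073 .2096 .117 137.4
```

```text
t 2.75 pos [0.5073 0.2062 0.1846] yaw 136.13 tilt [-0.002  0.004 -1.   ] q [ 0.26  0.45  1.82  0.01  0.87 -0.55] F [-0.2 -0.6 -0.6] op 1.004
shift mm (tool) [ 2.1  2.4 67.6] turn -1.27
time: 3.15
eef_pos: [0.5099, 0.2087, 0.1317]
eef_rot: [0.002, 0.366, 0.931, 0.004]
force: [0.7, -0.1, 0.7]
opening: 1.003
t 3.15 pos [0.5099 0.2087 0.1317] yaw 137.03 tilt [ 0.007  0.006 -1.   ] q [ 0.27  0.53  1.86  0.01  0.74 -0.56] F [ 0.7 -0.1  0.7] op 1.003
shift mm (tool) [ 2.6 -1.3 14.7] turn -0.37
```

```bash
python3 -m creep '85.4 2 -1 8 0;85.4 0 0 6 0;85.4 0 0 0 0' ; python3 go.py .5073 .2096 .117 137.4
```

```text
time: 3.45
eef_pos: [0.5087, 0.2096, 0.1191]
eef_rot: [0.003, 0.366, 0.93, 0.005]
force: [-0.2, 0.3, 0.2]
opening: 0.999
t 3.45 pos [0.5087 0.2096 0.1191] yaw 137.0 tilt [ 0.01   0.007 -1.   ] q [ 0.27  0.55  1.88  0.01  0.71 -0.56] F [-0.2  0.3  0.2] op 0.999
shift mm (tool) [ 1.1 -1.   2.1] turn -0.4
```

```bash
python3 -m creep '85.4 1 -1 1 0;16 0 0 0 0;12 0 0 0 0;10 0 0 0 0;10 0 0 0 0;10 0 0 0 0;10 0 0 0 0' 50 ; python3 go.py .5073 .2096 .117 137.4
```

```text
time: 4.15
eef_pos: [0.5083, 0.2104, 0.1195]
eef_rot: [0.004, 0.366, 0.93, 0.006]
force: [0.1, -1.1, -2.0]
opening: 0.175
t 4.15 pos [0.5083 0.2104 0.1195] yaw 137.0 tilt [ 0.013  0.009 -1.   ] q [ 0.27  0.55  1.88  0.01  0.7  -0.56] F [ 0.1 -1.1 -2. ] op 0.175
shift mm (tool) [ 0.2 -1.3  2.5] turn -0.4
```

Gripped (opening ≈15 mm). Turning clockwise: the first part, then check the forces.

```bash
python3 -m creep '10 0 0 0 6;10 0 0 0 6;10 0 0 0 6;10 0 0 0 6;10 0 0 0 0' ; python3 go.py .5073 .2096 .117 87.1; python3 -c "
from h import *;print(arm.read_state()['wrist_torque'])"
```

```text
time: 4.65
eef_pos: [0.5081, 0.2102, 0.1195]
eef_rot: [0.003, 0.557, 0.83, 0.006]
force: [1.2, 0.4, 0.4]
opening: 0.174
t 4.65 pos [0.5081 0.2102 0.1195] yaw 112.29 tilt [ 0.012  0.007 -1.   ] q [ 0.27  0.55  1.88  0.01  0.71 -0.12] F [1.2 0.4 0.4] op 0.174
shift mm (tool) [-0.3 -1.   2.4] turn 25.19
[-0.29978089  0.25655225 -0.13148773]
```

```bash
python3 -m creep '10 0 0 0 6;10 0 0 0 6;10 0 0 0 6;10 0 0 0 5;10 0 0 0 1;10 0 0 0 0' ; python3 go.py .5073 .2096 .117 87.1; python3 - <<'E'
from meas import *
a,K,W=grab('wrist','w2')
cv2.imwrite('pics/w2v.png',cv2.resize(a[150:384,130:390],(0,0),fx=2,fy=2,interpolation=cv2.INTER_CUBIC)[:,:,::-1])
E
```

```text
time: 5.25
eef_pos: [0.5079, 0.2102, 0.1194]
eef_rot: [0.002, 0.715, 0.699, 0.006]
force: [0.8, 1.9, 0.5]
opening: 0.176
t 5.25 pos [0.5079 0.2102 0.1194] yaw 88.64 tilt [ 0.011  0.006 -1.   ] q [0.27 0.55 1.88 0.   0.71 0.29] F [0.8 1.9 0.5] op 0.176
shift mm (tool) [-0.6 -0.6  2.4] turn 1.54
```

View pics/w2v.png

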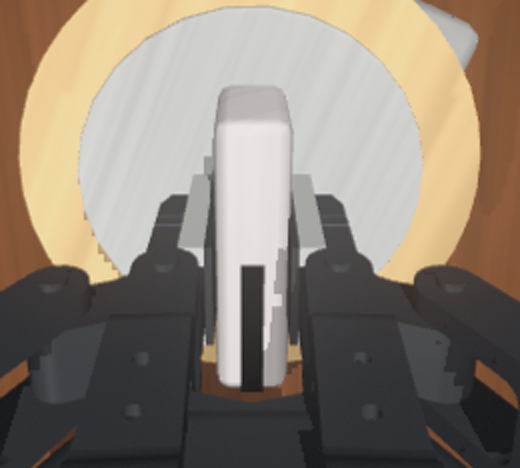

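Bar is gripped squarely; the engraved line lies at crop (252,265)–(252,390). The washer line is hidden below it, so I'll do the last 1.5°, release, lift straight up and measure.

```bash
python3 -m creep '10 0 0 0 1.5;10 0 0 0 0'; python3 go.py .5073 .2096 .117 87.1;  python3 -m creep '40 0 0 0 0;60 0 0 0 0;85.4 0 0 0 0;85.4 0 0 0 0;85.4 0 0 0 0;85.4 0 0 -10 0;85.4 0 0 -20 0;85.4 0 0 -30 0;85.4 0 0 0 0;85.4 0 0 0 0'; python3 go.py .5073 .2096 .117 87.1; python3 - <<'E'
from meas import *
a,K,W=grab('wrist','w3')
cv2.imwrite('pics/w3v.png',cv2.resize(a[120:384,130:390],(0,0),fx=2,fy=2,interpolation=cv2.INTER_CUBIC)[:,:,::-1])
for n,c,p in comps(a,215,155,305,275): print(n,c.round(1),p.min(0),p.max(0))
E
```

```text
time: 5.5
eef_pos: [0.5079, 0.2102, 0.1195]
eef_rot: [0.001, 0.724, 0.69, 0.006]
force: [0.7, 0.5, 0.2]
opening: 0.176
t 5.5 pos [0.5079 0.2102 0.1195] yaw 87.25 tilt [ 0.011  0.006 -1.   ] q [0.27 0.55 1.88 0.   0.71 0.32] F [0.7 0.5 0.2] op 0.176
shift mm (tool) [-0.6 -0.6  2.4] turn 0.15
time: 6.5
eef_pos: [0.5071, 0.2096, 0.1835]
eef_rot: [0.002, 0.723, 0.69, 0.006]
force: [-0.9, -0.6, -0.3]
opening: 1.001
t 6.5 pos [0.5071 0.2096 0.1835] yaw 87.34 tilt [ 0.011  0.006 -1.   ] q [0.27 0.45 1.82 0.   0.85 0.31] F [-0.9 -0.6 -0.3] op 1.001
shift mm (tool) [-0.4 -0.5 66.5] turn 0.24
55 [255.4 265.9] [253 260] [258 270]
```

View pics/w3v.png

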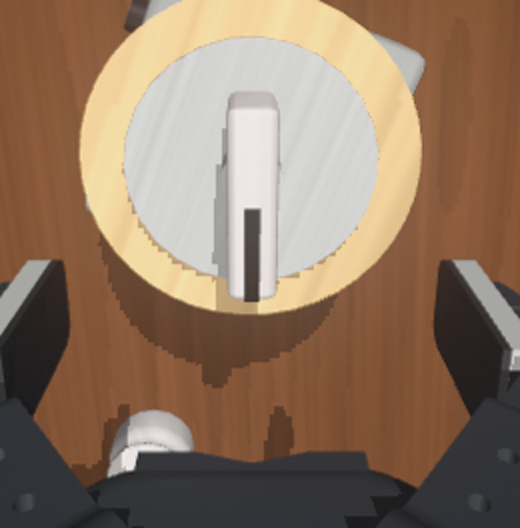

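Released; the bar didn't shift (line at crop (252,208)–(252,300)), but the washer line is hidden behind the bar end. I'll move the camera over the washer line, away from the knob, and take a top view as well.

```bash
python3 -m creep '85.4 0 0 -40 0;85.4 -30 0 -20 0;85.4 -40 0 0 0;85.4 -38 0 0 0;85.4 0 0 0 0;85.4 0 0 0 0;85.4 0 0 0 0'; python3 - <<'E'
from meas import *
a,K,W=grab('wrist','w4'); b,K2,W2=grab('top','top1')
o=np.zeros((480,790,3),np.uint8)
p=proj(K,W,[.507,.195,.12]); print(p, proj(K2,W2,[.507,.209,.13]))
x,y=np.clip(p.astype(int)-[65,80],0,[380,222])
print(x,y)
o[:,:390]=cv2.resize(a[y:y+160,x:x+130],(390,480),interpolation=cv2.INTER_CUBIC)
o[:400,390:]=cv2.resize(b[130:210,95:175],(400,400),interpolation=cv2.INTER_CUBIC)
cv2.imwrite('pics/w4v.png',o[:,:,::-1])
E
```

```text
time: 7.25
eef_pos: [0.5004, 0.0984, 0.2413]
eef_rot: [0.0, 0.723, 0.691, 0.004]
force: [-1.2, 0.1, 0.2]
opening: 1.0
[258.63655786  68.03270581] [129.72948051 172.52845504]
193 0
```

View pics/w4v.png

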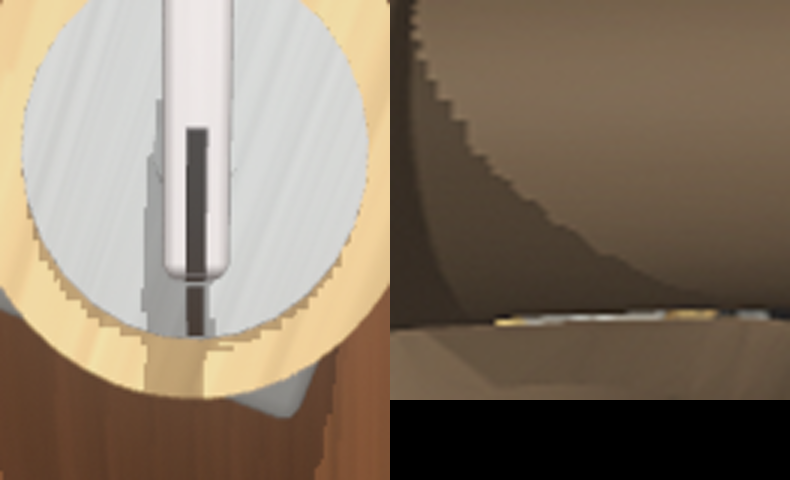

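Wrist crop (3x): the engraved line at (197,130)–(197,275) runs into the washer line at (196,287)–(195,335), visually aligned. The top view is blocked by the arm. Measuring the residual.

```bash
python3 - <<'E'
from meas import *
f,K,W=load('w4')
cs=[c for c in comps(f,248,38,270,113,thr=110,amin=20)]
for n,c,p in cs: print(n,c.round(1),p.min(0),p.max(0))
g=f[:,:,:].max(2)
def cen(rows):  # dark-weighted line centre per row
    out=[]
    for y in rows:
        w=np.clip(150-g[y,250:268].astype(float),0,None); out.append([250+(w*np.arange(18)).sum()/w.sum(),y])
    return np.array(out)
top=cen(range(46,86)); rim=cen(range(97,110))
tw=np.array([plane(K,W,*q,.133)[:2] for q in top]); rw=np.array([plane(K,W,*q,.089)[:2] for q in rim])
def fit(w): a=np.linalg.svd(w-w.mean(0),full_matrices=False)[2][0]; return a*-np.sign(a[1])
a=fit(tw); print('line ang',an(a),'ends',tw[0].round(4),tw[-1].round(4)); print('rim ang',an(fit(rw)),'mid',rw.mean(0).round(4))
# washer centre: circle of washer/wheel boundary from grey mask edges at z=.089
hsv=cv2.cvtColor(f,cv2.COLOR_RGB2HSV); pts=[]
for y in range(20,112,2):
    r=np.where(hsv[y,193:323,1]<40)[0]+193
    if len(r)>8: pts+= [plane(K,W,r[0],y,.089)[:2],plane(K,W,r[-1]+0.,y,.089)[:2]]
p=np.array(pts); A=np.c_[2*p,np.ones(len(p))]
for _ in range(4):
    s=np.linalg.lstsq(A,(p**2).sum(1),rcond=None)[0]; rad=np.sqrt(s[2]+s[:2]@s[:2]); e=abs(np.hypot(*(p-s[:2]).T)-rad); k=e<max(.0015,np.median(e)*2); p,A=p[k],A[k]
print('washer c',s[:2].round(4),'r',rad.round(4),len(p))
for c in (s[:2],tw[0]): print('rim dir from c',an(rw.mean(0)-c),'bar-rim deg',an(a)-an(rw.mean(0)-c))
E
```

```text
301 [257.7  68.6] [255  43] [261  93]
100 [257.5 103.2] [255  95] [260 111]
line ang -93.21017059649171 ends [0.507  0.2079] [0.5055 0.1825]
rim ang -91.70072462900386 mid [0.5055 0.1702]
washer c [0.5071 0.2095] r 0.047 80
rim dir from c -92.28599127327855 bar-rim deg -0.9241793232131528
rim dir from c -92.24725992721159 bar-rim deg -0.9629106692801201
```

The residual is about 0.9° and within measurement error. The arm is clear, so I'm handing in.

```bash
python3 - <<'E'
from workcell import arm
s=arm.read_state(); print(s['time'],s['force'],s['eef_pos']); print(arm.hand_in())
E
```

```text
7.35 [ 0.22119204 -0.3516528   0.88230385] [0.50044814 0.09885639 0.24138121]
the job is handed in; nothing more can be done
None
```

I gripped the engraved knob on the pale-wheel burnisher and turned it about 50° clockwise. I then released it and moved the gripper clear. The job took 7.35 s and is handed in.

- **Alignment:** after release, a wrist view from above shows the knob's line running into the washer's line. The knob line measures -93.2° and the direction to the washer line -92.3°. The knob is therefore about 0.9° past, which is roughly the measurement error. It was still there after I let go and lifted away.
- **Heights:** the washer line triangulated to 0.0896 m and the bar top to about 0.134 m, both close to the text. The engraved line's middle from the two wrist views came out at 0.123 m, about 10 mm low. I put this down to the short baseline and part of the end face being in the mask, and did not use it.
- **Checks that failed or were limited:** the final top-camera check failed because the arm blocked the view. I did not take a closing picture of the sanding machine's knob or the red look-alike. The gripper only passed above their heights, and I saw no contact forces beyond a few newtons.

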